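Let down a ratcheted pan lift in the cold store

ROBOT

A 6-joint arm with a two-finger parallel gripper is mounted at the origin on the work surface. World frame = base frame: x ahead of the robot, y to its left, z up, the work surface at z = 0. Lengths are in m, angles in rad, forces in N, time in s.
With the tool pointing down it reaches from about 0.375 to 0.9 m from the base axis. Payload 3.1 kg.
Tool frame: the origin (TCP) lies midway between the tips of the shut fingers; the grasp point (between the pads) lies 19 mm behind it (robot.grip_depth is the distance from the TCP to the grasp point, in m); z points along the fingers, y is the direction in which the jaws open and shut (so a half turn about z gives the same grasp; the last joint's range is limited). The gripper opens to 87 mm and grips with 3 to 60 N. Pads are 19 mm wide; open, the fingers measure 117 mm over their backs; the gripper's body (75 mm by 190 mm) begins 51 mm behind the grasp point.
Start: joints at [-1.411, 0.527, 1.433, -0, 1.181, -0.178], TCP at [0.208, -0.589, 0.223] pointing down, gripper open.
Joint ranges: [-3.08, 3.08], [-0.75, 2.2], [0.22, 2.44], [-1.43, 4.57], [0, 2.65], [-2.85, 2.85]. Speed limits (rad/s): [2.79, 2.79, 3.14, 3.14, 3.14, 3.14].

INTERFACE

Orientations are given as a unit quaternion [x, y, z, w].
In Python, from rig import robot gives the robot as it stands.
- The arm moves only by the tool carry_out, never from a script. Its arguments are lists of equal length, an entry for each row: "dr": the turn, a rotation vector about the world's x, y, z in rad, a list of three; "translation": the shift along the world's x, y, z in cm, a list of three; "grip": the opening, from 0 (shut) to 1 (fully open). A call has 1 to 20 rows; each row is the pose to reach, as a shift and turn from the pose commanded when the call began; what a row does not reach only later rows make up. A row lasts 1/12 s, in which the tool goes at most 41.7 mm and 7.16 degrees, less where a joint would pass 70% of its speed; a pose out of reach is approached as far as the arm can. A call with a gripper value outside its range is refused whole. The fingers move at their own pace and stop on an object; "newtons" is the grip in N (left out, the last holds). Time passes only in rows, so rows that repeat a pose let the fingers close. It gives the time, the measured TCP pose, the force and the opening at its end, in the units of the state.
- robot.get_obs(): the state, without advancing time (a new reading comes with each control period).
- robot.camera(name): name is "scene" or "side" or "wrist"; returns a dict with "color" (480x640x3 uint8, blue, green, red), "camera_matrix" (3x3 intrinsics, pixels), "dist_coeffs" ([k1, k2, p1, p2, k3] as OpenCV has them; the pictures are not rectified), "T" (4x4, takes a point from camera to world coordinates). Camera axes: x right, y down, z forward; pixel columns grow to the right and rows downward; lengths in m; the calibration is good to about 2 mm. A picture is of the moment at which its call begins. There is no depth.
- robot.hand_in(): hands the job in, once; it reports no verdict.
The state is a dict: "time": time; "q": joint angles; "joint_velocities": joint speeds; "joint_torque": joint torques, N m; "position": TCP position; "tool_rot": TCP orientation; "ft_force": force on the tool from outside, world axes, zero at the start; "moment": the same for the moment, N m; "grip_width": finger opening in m.
Only numpy, scipy, OpenCV 4.12 (cv2) and the standard library are available. Lean on these libraries where they do the work, as an engineer would, in place of code of your own. Each camera call takes 0.05 s, during which the arm holds its last target. There are 200 camera calls.

TASK

Let the steel pan down on the small hand-cranked lift: wind the crank up a touch to free the pawl, flick the pawl off the ratchet wheel by pressing its tail until it stays off, then ease the crank back, slowly and without forcing anything, until the pan's cradle has landed and rests with its weight on the stop. Leave the pawl off, the pan down and the things standing around where they are.

Things in the scene. Friction and masses are not known exactly. Their poses are not given: they have to be found in the camera images.
- lift: Bench lift on a dark base plate 260 x 260 x 12 mm, fixed to the table. Origin on the table straight under the axle, in the ratchet wheel's plane. Its y runs along the axle from the crank side to the pan side, x level across it, z up. Winding up takes about 10 N at the crank's handle, letting down 3 to 6 N; a drag brake holds the wheel wherever it is left, pawl on or off.
- axle (a point): Point on the axle of the ratchet wheel, 140 mm above the table, 100 mm to the -y side of the wheel, level with the middle of the crank's handle. Axes as those of the lift. The handle's middle goes round this point at a radius of 85 mm in the plane y = 0.
- drum (a joint): Turn of ratchet wheel, pinion and crank about the axle's +y, rad: 0 at the start, + winds the pan up (top goes to +x), - lets it down; range -2.1 to 0.6. The crank leans 0.50 + this value from straight up towards +x. The cradle moves 25 mm per rad. Let it down at less than 1 rad/s (85 mm/s at the handle); 1.5 rad/s is running away.
- crank_handle (a point): Centre of the crank's handle: black plastic roller 28 mm in diameter, 80 mm long, level along the axle direction, free to spin on its pin, its end 4 mm from the crank arm. About 215 mm above the table at the start. Take it from above, fingers on its +x and -x sides, and keep the hand pointing down while it goes round.
- pawl (a joint): Turn of the pawl, rad: 0 on the wheel, 0.5 off. A spring pulls it to the nearer end: past about 0.27 it snaps off and stays. Free, its tail takes 2 to 3 N. At the start the hooked nose is caught under a tooth: wind the drum to between 0.12 and 0.26 first (0.2 is good; at 0.5 the next tooth comes). Caught, the tail takes over 15 N; more than 14 N by the hand overloads it.
- pawl_tail (a point): Middle of the top face of the pawl's tail plate: steel, 30 x 30 x 6 mm, on the robot's side of the wheel and in the wheel's plane, about 216 mm above the table, free room underneath. Pressed straight down 14 mm it passes the middle and snaps off; press 18 to 22 mm. Off, it lies 28 mm lower than on.
- pawl_pin (a point): Pin the pawl turns on: in the wheel's plane, 58 mm from the axle towards -x and 70 mm above it. The tail's middle is 55 mm from it towards -x, the nose 57 mm towards +x and 32 mm below. Letting down against the engaged pawl is blocked; more than 30 N between tooth and nose (about 20 N at the handle) overloads it.
- cradle: Aluminium cradle, 190 x 125 x 6 mm, with the steel pan (170 x 105 x 65 mm) fixed on it and a toothed rack at its side, 0.6 to 1.2 kg in all. Origin at the middle of the edge next to the wheel, at its underside, 85 mm above the table at drum 0; it moves straight up and down. An ear at its +x end, with its underside level with the cradle's, lands on the stop.
- landing_stop: Sleeve, 22 mm across and high, under the cradle's ear; origin at its foot. On it a screw with a firm rubber pad (20 N per mm), set anew each time: the cradle lands 22 to 42 mm below its drum 0 height (drum -0.88 to -1.68). Feel it: the crank stiffens; 8 to 12 N at the handle lands it well, above 18 N (50 N on the stop) is too hard. Landed is over 4 N on the stop.
- carton: Bystander: cardboard carton, 110 x 90 x 80 mm, 0.5 kg; origin under its middle. To be left alone.
- jar: Bystander: closed jar, 68 mm in diameter, 100 mm high; origin under its middle. To be left alone.
- bowl: Bystander: steel bowl, 110 mm in diameter, 50 mm high; origin under its middle. To be left alone.

How it is judged:
On the way, in this order (a step that is already met when the one before it is completed fails the run):
1. the wheel has been wound up clear of the pawl, with the pawl still on (value of joint drum above 0.1 rad and value of joint pawl below 0.25 rad), for 0.2 s.
2. the pawl is off the wheel and stays off, with the pan still up (value of joint pawl above 0.4 rad and value of joint drum above -0.1 rad), for 0.2 s.
At the end, for the whole second after the job is handed in: The cradle bears on the landing stop with more than 4 N, the pawl is off the wheel (above 0.4 rad) and the wheel is still (below 0.05 rad/s) (contact force between cradle and landing_stop above 4 N and value of joint pawl above 0.4 rad and velocity of joint drum between -0.05 and 0.05 rad/s); the robot touches nothing.
It fails at once if the wheel runs back faster than 1.5 rad/s (velocity of joint drum below -1.5 rad/s).
It fails at once if the hand presses the pawl with more than 14 N (contact force between any of the fingers, the arm and pawl above 14 N).
It fails at once if the wheel is forced back against the engaged pawl with more than 30 N (contact force between drum and pawl above 30 N).
It fails at once if the cradle is pressed on the stop with more than 50 N (contact force between cradle and landing_stop above 50 N).
It fails at once if a bystander is moved more than 20 mm (distance of any of carton, jar, bowl from where it was at the start of the episode above 0.02 m).
It also fails if it takes over 67 s, if anything falls off the work surface, if the arm or the gripper's body presses on something with over 40 N, if the wrist force passes 120 N, or if a joint passes its speed limit or range.

## Working session

There is one attempt and no reset: what is moved stays moved. The work goes in short steps, Python scripts to look and compute and a tool call to move; the robot and the scene stay as the last step left them, time stands still between calls to the robot, and variables do not carry over. Pictures are saved under pics/ and viewed, about 8 in all and at most 12, crops included, and the job is handed in when it is done.

Besides the shell and the picture viewer there is one more tool, called as name(argument=value, ...), one argument or row to a line, values as JSON. carry_out: Moves the arm, as the interface text tells. Its arguments: {"type":"object","properties":{"dr":{"type":"array"},"translation":{"type":"array"},"grip":{"type":"array"},"newtons":{"type":"number"}},"required":["dr","translation","grip"]}

```bash
mkdir -p pics
python3 - <<'E'
from rig import robot
import cv2
for n in ["scene","side"]:
    c=robot.camera(n); cv2.imwrite(f"pics/{n}1.png",c["color"]); print(n,c["camera_matrix"].tolist(),c["dist_coeffs"],c["T"].round(4).tolist())
print(robot.get_obs())
E
```

```text
scene [[509.3920783862454, 0.0, 320.205901010222], [0.0, 509.3920783862454, 237.22249877536922], [0.0, 0.0, 1.0]] [-0.11890976  0.          0.          0.          0.        ] [[0.4942, 0.5496, -0.6736, 1.3348], [0.8693, -0.313, 0.3824, -0.4237], [-0.0007, -0.7746, -0.6325, 0.878], [0.0, 0.0, 0.0, 1.0]]
side [[505.64487341299343, 0.0, 328.4919004438697], [0.0, 505.64487341299343, 248.7806185718429], [0.0, 0.0, 1.0]] [-0.04392183  0.          0.          0.          0.        ] [[-0.8034, -0.4197, 0.4223, -0.0314], [-0.5952, 0.585, -0.5509, 0.82], [-0.0158, -0.694, -0.7198, 1.1593], [0.0, 0.0, 0.0, 1.0]]
{'time': 0.1, 'q': array([-1.41049638e+00,  5.28356674e-01,  1.43375439e+00, -5.65584865e-05,
        1.18140101e+00, -1.78496920e-01]), 'joint_velocities': array([-0.00098016, -0.00190894, -0.00270189,  0.00104286,  0.0011307 ,
        0.00202102]), 'joint_torque': array([-1.68366814e-04, -4.40983808e+01, -1.77151680e+01,  6.35681860e-02,
        5.33579488e-02, -3.73663852e-05]), 'position': array([ 0.20762909, -0.5888141 ,  0.22168593]), 'tool_rot': array([ 9.85684095e-01,  1.68599950e-01, -1.74190453e-05, -9.59907285e-04]), 'ft_force': array([0.78050792, 0.39547067, 0.53051459]), 'moment': array([-0.00957892,  0.00370395, -0.02267627]), 'grip_width': 0.08725890233982386}
```

View pics/scene1.png

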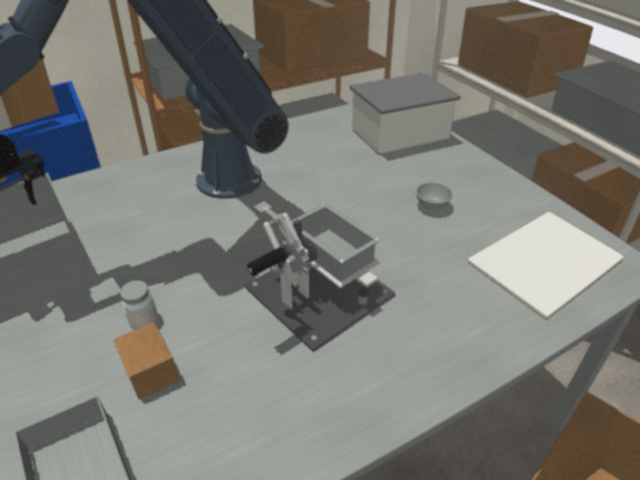

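View pics/side1.png

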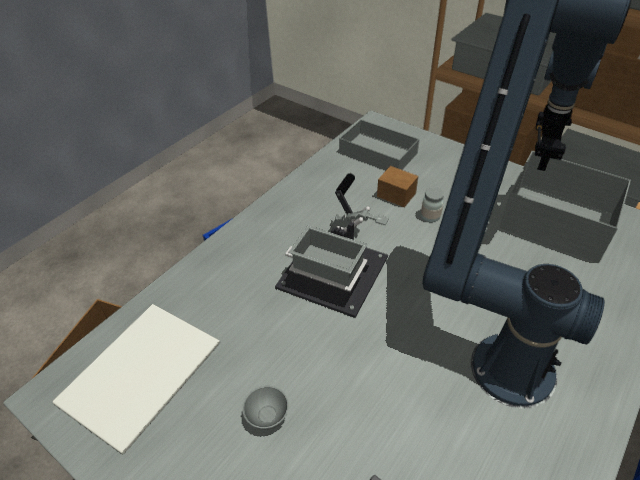

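The scene view shows the lift in the middle, with the handle at about (266,262), the tail at about (263,208) and the base plate corners near (315,348) and (393,294). In the side view the handle is at about (346,185) and the tail at about (380,217). I'll enlarge both.

Run:
```python
import cv2
a=cv2.imread("pics/scene1.png")[190:360,235:405]; b=cv2.imread("pics/side1.png")[165:325,270:400]
a=cv2.resize(a,None,fx=3.5,fy=3.5,interpolation=cv2.INTER_CUBIC)
b=cv2.resize(b,None,fx=4.5,fy=4.5,interpolation=cv2.INTER_CUBIC)
import numpy as np
cv2.imwrite("pics/c1.png",cv2.convertScaleAbs(a,alpha=1.5));cv2.imwrite("pics/c2.png",cv2.convertScaleAbs(b[:600],alpha=1.5));print(a.shape,b.shape)
```

```text
(595, 595, 3) (720, 585, 3)
```

View pics/c1.png

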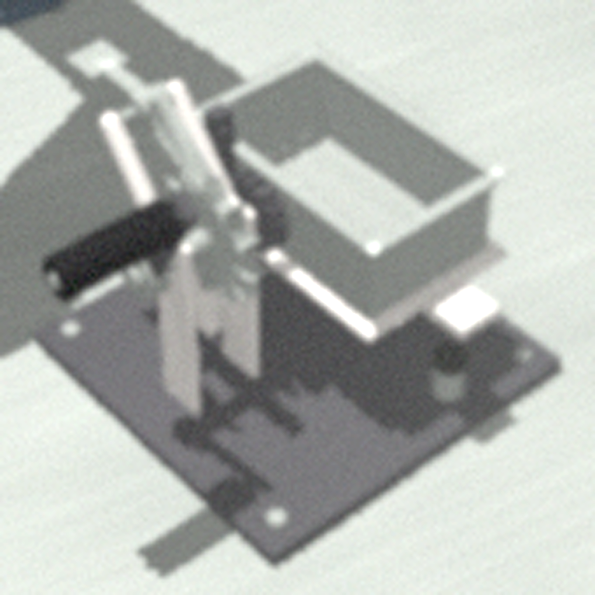

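View pics/c2.png

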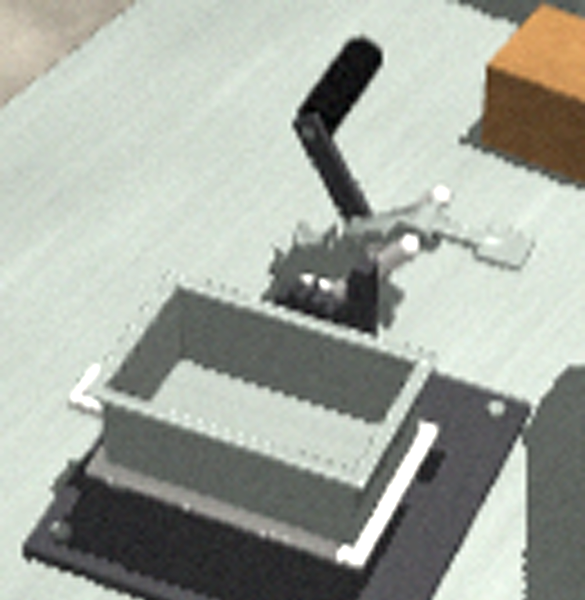

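```bash
cat > h.py <<'E'
import json,numpy as np,cv2
from scipy.optimize import least_squares
from rig import robot
def cams():
    return {n:(lambda c:(c["camera_matrix"],c["dist_coeffs"],c["T"]))(robot.camera(n)) for n in ["scene","side"]}
def proj(c,P):
    K,d,T=c; V=np.linalg.inv(T)
    return cv2.projectPoints(np.array(P,float).reshape(-1,1,3),cv2.Rodrigues(V[:3,:3])[0],V[:3,3],K,d)[0].reshape(-1,2)
def lift2w(p,L):
    c,s=np.cos(p[2]),np.sin(p[2]); L=np.atleast_2d(L)
    return L@np.array([[c,s,0],[-s,c,0],[0,0,1]])+[p[0],p[1],0]
E
python3 - <<'E'
from h import *
C=cams()
s=lambda x,y:np.array([x/3.5+235,y/3.5+190]); d=lambda x,y:np.array([x/4.5+270,y/4.5+165])
def tri(a,b):
    return least_squares(lambda P:np.r_[(proj(C["scene"],P)-a).ravel(),(proj(C["side"],P)-b).ravel()],[.5,0,.1])
for n,a,b in [("tail",s(98,57),d(507,246)),("hout",s(58,278),d(362,50)),("corner",s(38,340),d(530,403))]:
    r=tri(a,b);print(n,r.x.round(4),"px",np.sqrt(2*r.cost).round(2))
def onz(c,px,z):
    return least_squares(lambda q:(proj(C[c],[q[0],q[1],z])-px).ravel(),[.5,0]).x
g=[onz("scene",s(*p),.012) for p in [(276,517),(70,328),(525,355)]]+[onz("side",d(*p),.012) for p in [(497,408),(60,530)]]
print(np.round(g,4))
Lt=[-.113,0,.216];
def hp(y): return [.04075,-.1+y,.2146]
def f(p):
    r=[]
    r+=[proj(C["scene"],lift2w(p,Lt))-s(98,57),proj(C["side"],lift2w(p,Lt))-d(507,246),
        proj(C["scene"],lift2w(p,hp(-.04)))-s(58,278),proj(C["side"],lift2w(p,hp(-.04)))-d(362,50),
        proj(C["side"],lift2w(p,hp(.04)))-d(318,118)]
    return np.ravel(r)
best=min((least_squares(f,[.6,0,y]) for y in np.arange(0,6.3,.7)),key=lambda r:r.cost)
p=best.x;print("lift",p,np.abs(best.fun).round(1));json.dump(list(p),open("lift.json","w"))
for n,L in [("tail",Lt),("handle",hp(0)),("axle",[0,-.1,.14]),("pan",[0,.06,.15])]: print(n,lift2w(p,L).round(4))
E
```

```text
tail [ 0.4688 -0.0791  0.2137] px 0.24
hout [ 0.6492 -0.1853  0.2157] px 0.15
corner [ 0.481  -0.1484  0.0053] px 1.12
[[ 0.7058 -0.0826]
 [ 0.4892 -0.1254]
 [ 0.6666  0.1333]
 [ 0.4929 -0.1283]
 [ 0.6672  0.1326]]
lift [ 0.58034037 -0.05673159  6.4858451 ] [0.2 0.7 0.3 0.7 0.2 0.3 0.4 0.3 0.6 0.7]
tail [[ 0.4697 -0.0795  0.216 ]]
handle [[ 0.6404 -0.1465  0.2146]]
axle [[ 0.6005 -0.1547  0.14  ]]
pan [[0.5683 0.002  0.15  ]]
```

carry_out(
  dr=[
    [0,0,0],
    [0,0,0],
    [0,0,1.43],
    [0,0,1.43],
    [0,0,1.43],
    [0,0,1.43],
    [0,0,1.43],
    [0,0,1.43],
    [0,0,1.43],
    [0,0,1.43],
    [0,0,1.43],
    [0,0,1.43],
    [0,0,1.43],
    [0,0,1.43],
    [0,0,1.43],
    [0,0,1.43],
    [0,0,1.43],
    [0,0,1.43],
    [0,0,1.43],
    [0,0,1.43],
  ],
  translation=[
    [0,0,4],
    [0,0,8],
    [2,2,10.7],
    [43.4,43.3,10.7],
    [43.4,43.3,10.7],
    [43.4,43.3,10.7],
    [43.4,43.3,10.7],
    [43.4,43.3,10.7],
    [43.4,43.3,10.7],
    [43.4,43.3,10.7],
    [43.4,43.3,10.7],
    [43.4,43.3,10.7],
    [43.4,43.3,10.7],
    [43.4,43.3,10.7],
    [43.4,43.3,10.7],
    [43.4,43.3,10.7],
    [43.4,43.3,10.7],
    [43.4,43.3,10.7],
    [43.4,43.3,10.7],
    [43.4,43.3,10.7],
  ],
  grip=[1,1,1,1,1,1,1,1,1,1,1,1,1,1,1,1,1,1,1,1],
  newtons=25,
)

```text
time: 1.87
position: [0.6412, -0.1564, 0.3289]
tool_rot: [0.633, 0.774, -0.001, -0.001]
ft_force: [-0.3, 0.2, -0.5]
grip_width: 0.0871
```

Run:
```python
from h import *
c=robot.camera("wrist"); im=c["color"]; p=json.load(open("lift.json")); k=(c["camera_matrix"],c["dist_coeffs"],c["T"])
P=lift2w(p,[[-.113,0,.216],[.04075,-.14,.2286],[.04075,-.06,.2286],[.02675,-.1,.2146],[.05475,-.1,.2146]])
print(proj(k,P).round(0).tolist())
for q in proj(k,P): cv2.drawMarker(im,tuple(int(v) for v in q),(0,0,255),cv2.MARKER_CROSS,10,1)
cv2.imwrite("pics/w1.png",cv2.convertScaleAbs(im,alpha=1.4))
```

```text
[[72.0, 63.0], [313.0, 275.0], [312.0, 156.0], [292.0, 213.0], [333.0, 213.0]]
```

View pics/w1.png

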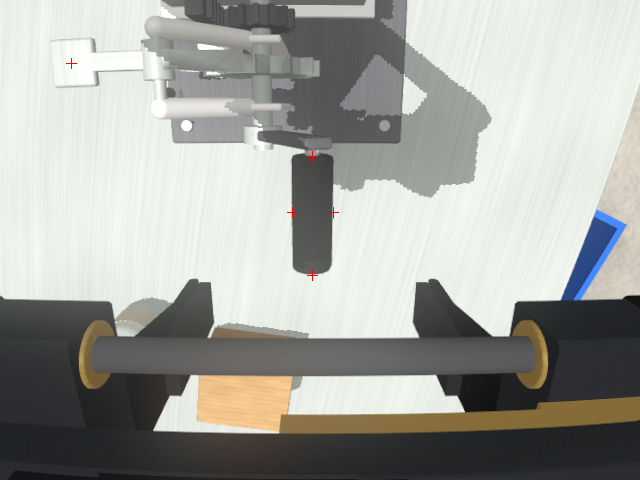

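The wrist view shows the projected marks lying on the tail (72,63) and the handle (293–332, 155–273) to within 1–2 mm. I'll go down and grip.

carry_out(
  dr=[
    [0,0,0],
    [0,0,0],
    [0,0,0],
    [0,0,0],
    [0,0,0],
    [0,0,0],
    [0,0,0],
    [0,0,0],
    [0,0,0],
    [0,0,0],
    [0,0,0],
    [0,0,0],
    [0,0,0],
    [0,0,0],
    [0,0,0],
  ],
  translation=[
    [0,0,-3],
    [0,0,-6],
    [0,0,-9],
    [0,0,-11],
    [0,0,-12.5],
    [0,0,-13.3],
    [0,0,-13.3],
    [0,0,-13.3],
    [0,0,-13.3],
    [0,0,-13.3],
    [0,0,-13.3],
    [0,0,-13.3],
    [0,0,-13.3],
    [0,0,-13.3],
    [0,0,-13.3],
  ],
  grip=[1,1,1,1,1,1,1,0,0,0,0,0,0,0,0],
  newtons=25,
)

```text
time: 3.17
position: [0.6418, -0.1563, 0.1967]
tool_rot: [0.634, 0.774, 0.0, 0.0]
ft_force: [-0.8, -0.3, -0.5]
grip_width: 0.0415
```

carry_out(
  dr=[
    [0,0,0],
    [0,0,0],
    [0,0,0],
    [0,0,0],
    [0,0,0],
    [0,0,0],
    [0,0,0],
    [0,0,0],
    [0,0,0],
    [0,0,0],
    [0,0,0],
    [0,0,0],
    [0,0,0],
    [0,0,0],
    [0,0,0],
    [0,0,0],
  ],
  translation=[
    [0,0,0],
    [0,0,0],
    [0,0,0],
    [0,0,0],
    [0,0,0],
    [0,0,0],
    [0.2,0.04,-0.11],
    [0.4,0.08,-0.24],
    [0.6,0.12,-0.36],
    [0.78,0.16,-0.49],
    [0.96,0.2,-0.63],
    [1.15,0.24,-0.77],
    [1.32,0.27,-0.92],
    [1.5,0.31,-1.07],
    [1.5,0.31,-1.07],
    [1.5,0.31,-1.07],
  ],
  grip=[0,0,0,0,0,0,0,0,0,0,0,0,0,0,0,0],
)

```text
time: 4.5
position: [0.6547, -0.1538, 0.1859]
tool_rot: [0.634, 0.774, -0.002, -0.002]
ft_force: [-7.1, -2.0, 3.2]
grip_width: 0.0271
```

carry_out(
  dr=[
    [0,0,0],
    [0,0,0],
    [0,0,0],
    [0,0,0],
    [0,0,0],
    [0,0,0],
    [0,0,0],
    [0,0,0],
    [0,0,0],
    [0,0,0],
    [0,0,0],
    [0,0,0],
    [0,0,0],
    [0,0,0],
    [0,0,0],
    [0,0,0],
    [0,0,0],
    [0,0,0],
    [0,0,0],
    [0,0,0],
  ],
  translation=[
    [0,0,0],
    [0,0,0],
    [0,0,0],
    [0,0,0],
    [0,0,2],
    [0,0,5],
    [0,0,8],
    [0,0,11.5],
    [-3,1.2,11.5],
    [-7,2.7,11.5],
    [-11,4.3,11.5],
    [-15,5.9,11.5],
    [-18.8,7.35,11.5],
    [-18.8,7.35,9],
    [-18.8,7.35,6.5],
    [-18.8,7.35,5.5],
    [-18.8,7.35,5.5],
    [-18.8,7.35,5.5],
    [-18.8,7.35,5.5],
    [-18.8,7.35,5.5],
  ],
  grip=[0.8,0.8,0.8,0.8,0.8,0.8,0.8,0.8,0,0,0,0,0,0,0,0,0,0,0,0],
)

```text
time: 6.17
position: [0.4699, -0.0802, 0.2419]
tool_rot: [0.634, 0.774, 0.0, 0.001]
ft_force: [-0.1, -0.1, -0.5]
grip_width: 0.0024
```

Run:
```python
from h import *
o=robot.get_obs();print(o["position"],o["grip_width"],o["ft_force"])
c=robot.camera("wrist");w=cv2.convertScaleAbs(c["color"],alpha=1.4)
b=robot.camera("side");im=b["color"]; p=json.load(open("lift.json")); k=(b["camera_matrix"],b["dist_coeffs"],b["T"])
for t,col in [(.1,(255,0,0)),(.2,(0,0,255)),(.3,(0,255,0))]:
    P=lift2w(p,[[.085*np.sin(.5+t),-.06,.14+.085*np.cos(.5+t)],[.085*np.sin(.5+t),-.14,.14+.085*np.cos(.5+t)]])
    q=proj(k,P);print(t,q.round(1).tolist(),((q-[300,165])*4.5).round(0).tolist())
s=cv2.resize(im[165:265,300:400],None,fx=4.5,fy=4.5,interpolation=cv2.INTER_CUBIC)
s=cv2.convertScaleAbs(s,alpha=1.5); w=cv2.resize(w,(340,255)); w=cv2.copyMakeBorder(w,0,195,0,0,0)
cv2.imwrite("pics/w2.png",np.hstack([s,w]))
```

```text
[ 0.46994298 -0.08021625  0.24185312] 0.002441281546473045 [-0.08229939 -0.09263469 -0.47748748]
0.1 [[337.8, 192.5], [348.6, 176.9]] [[170.0, 124.0], [219.0, 54.0]]
0.2 [[335.7, 193.2], [346.5, 177.7]] [[161.0, 127.0], [209.0, 57.0]]
0.3 [[333.8, 194.2], [344.7, 178.7]] [[152.0, 131.0], [201.0, 62.0]]
```

View pics/w2.png

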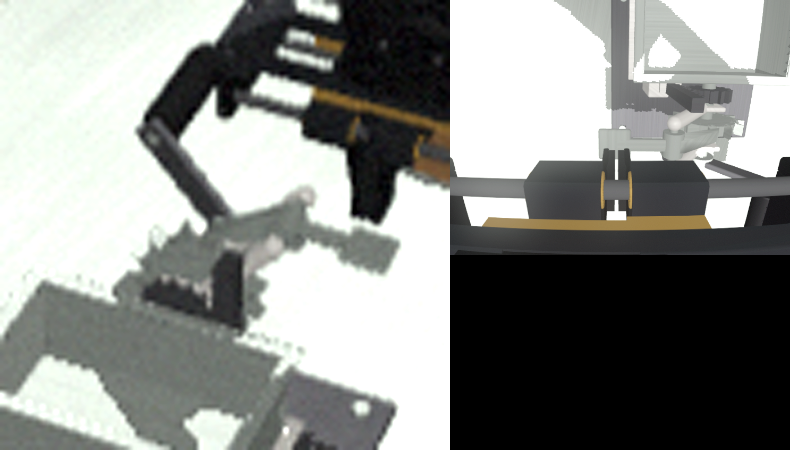

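The tool is right over the tail and the handle has moved up. I'll check the drum angle numerically by template shift.

Run:
```python
from h import *
p=json.load(open("lift.json"))
def H(t,y): return [.085*np.sin(.5+t),-.1+y,.14+.085*np.cos(.5+t)]
for n in ["side","scene"]:
    b=robot.camera(n);k=(b["camera_matrix"],b["dist_coeffs"],b["T"]);a=cv2.imread(f"pics/{n}1.png");y=.045 if n=="side" else -.035
    x,v=proj(k,lift2w(p,H(0,y)))[0].round().astype(int)
    t=a[v-9:v+10,x-9:x+10];R=b["color"][v-24:v+25,x-24:x+25]
    m=cv2.matchTemplate(R,t,cv2.TM_CCOEFF_NORMED);_,s,_,l=cv2.minMaxLoc(m)
    print(n,"score",round(s,2),"shift",l[0]-15,l[1]-15,{T:(proj(k,lift2w(p,H(T,y)))-proj(k,lift2w(p,H(0,y))))[0].round(1).tolist() for T in(.1,.2,.3)})
    cv2.imwrite(f"pics/{n}2.png",b["color"])
```

```text
side score 0.96 shift -4 1 {0.1: [-2.3, 0.5], 0.2: [-4.4, 1.3], 0.3: [-6.3, 2.3]}
scene score 0.72 shift 6 8 {0.1: [2.4, 3.6], 0.2: [4.7, 7.4], 0.3: [6.8, 11.3]}
```

carry_out(
  dr=[
    [0,0,0],
    [0,0,0],
    [0,0,0],
    [0,0,0],
    [0,0,0],
    [0,0,0],
    [0,0,0],
    [0,0,0],
    [0,0,0],
    [0,0,0],
    [0,0,0],
  ],
  translation=[
    [0,0,-0.8],
    [0,0,-1.4],
    [0,0,-1.8],
    [0,0,-2.0],
    [0,0,-2.2],
    [0,0,-2.4],
    [0,0,-2.6],
    [0,0,-2.8],
    [0,0,-3.0],
    [0,0,-3.2],
    [0,0,-3.2],
  ],
  grip=[0,0,0,0,0,0,0,0,0,0,0],
)

```text
time: 7.28
position: [0.4687, -0.0799, 0.2086]
tool_rot: [0.634, 0.774, -0.0, -0.0]
ft_force: [-0.1, 0.2, -0.2]
grip_width: 0.0003
```

carry_out(
  dr=[
    [0,0,0],
    [0,0,0],
    [0,0,0],
    [0,0,0],
    [0,0,0],
  ],
  translation=[
    [0,0,-0.15],
    [0,0,-0.3],
    [0,0,-0.45],
    [0,0,-0.6],
    [0,0,-0.6],
  ],
  grip=[0,0,0,0,0],
)

```text
time: 7.7
position: [0.4685, -0.0797, 0.2025]
tool_rot: [0.634, 0.774, -0.0, -0.0]
ft_force: [-0.2, 1.5, 1.1]
grip_width: 0.0005
```

Run:
```python
from h import *
c=robot.camera("side")["color"][165:255,320:410]; d=robot.camera("scene")["color"][180:270,230:320]
f=lambda i:cv2.convertScaleAbs(cv2.resize(i,(400,400),interpolation=cv2.INTER_CUBIC),alpha=1.5)
cv2.imwrite("pics/p3.png",np.hstack([f(c),f(d)]))
```

```text
(no output)
```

View pics/p3.png

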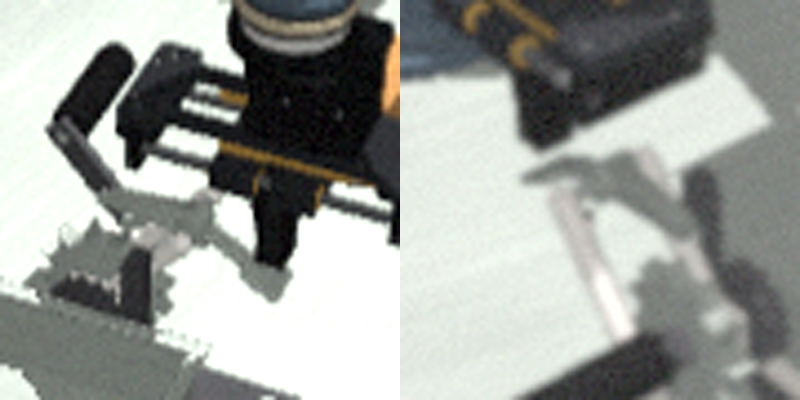

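The side view shows the fingertips on the tail at about (270,265) and the tail swinging down at low force. I'll keep pressing to about 20 mm.

carry_out(
  dr=[
    [0,0,0],
    [0,0,0],
    [0,0,0],
    [0,0,0],
    [0,0,0],
    [0,0,0],
  ],
  translation=[
    [0,0,-0.15],
    [0,0,-0.3],
    [0,0,-0.45],
    [0,0,-0.6],
    [0,0,-0.75],
    [0,0,-0.75],
  ],
  grip=[0,0,0,0,0,0],
)

```text
time: 8.3
position: [0.4685, -0.0797, 0.195]
tool_rot: [0.634, 0.774, -0.0, -0.0]
ft_force: [0.2, 0.1, -0.1]
grip_width: 0.0005
```

carry_out(
  dr=[
    [0,0,0],
    [0,0,0],
    [0,0,0],
    [0,0,0],
    [0,0,0],
    [0,0,0],
    [0,0,0],
    [0,0,0],
    [0,0,0],
    [0,0,0],
    [0,0,0],
    [0,0,0],
    [0,0,0],
  ],
  translation=[
    [0,0,3],
    [0,0,6],
    [0,0,10.5],
    [4,-1.6,10.5],
    [8,-3.2,10.5],
    [12,-4.8,10.5],
    [16,-6.4,10.5],
    [18.7,-7.4,10.5],
    [18.7,-7.4,10.5],
    [18.7,-7.4,10.5],
    [18.7,-7.4,10.5],
    [18.7,-7.4,10.5],
    [18.7,-7.4,10.5],
  ],
  grip=[0,0,0,0.9,0.9,0.9,0.9,0.9,0.9,0.9,0.9,0.9,0.9],
)

```text
time: 9.38
position: [0.6546, -0.1532, 0.3008]
tool_rot: [0.634, 0.774, -0.0, -0.0]
ft_force: [0.6, 0.2, 0.3]
grip_width: 0.0585
```

Run:
```python
from h import *
o=robot.get_obs();print(o["position"],o["grip_width"],o["ft_force"])
p=json.load(open("lift.json"))
b=robot.camera("side");k=(b["camera_matrix"],b["dist_coeffs"],b["T"])
for nm,q in [("on",[-.113,0,.216]),("off",[-.108,0,.188])]: print(nm,((proj(k,lift2w(p,q))-[320,165])*400/90).round().tolist())
w=robot.camera("wrist");kw=(w["camera_matrix"],w["dist_coeffs"],w["T"]);wi=cv2.convertScaleAbs(w["color"],alpha=1.4)
P=proj(kw,lift2w(p,[[.0548,-.14,.219],[.0548,-.06,.219],[-.113,0,.216]]))
for q in P: cv2.drawMarker(wi,tuple(int(v) for v in q),(0,0,255),0,12,1)
f=lambda i:cv2.convertScaleAbs(cv2.resize(i,(400,400),interpolation=cv2.INTER_CUBIC),alpha=1.5)
cv2.imwrite("pics/p4.png",np.hstack([f(b["color"][165:255,320:410]),cv2.copyMakeBorder(cv2.resize(wi,(400,300)),0,100,0,0,0)]))
```

```text
[ 0.65462321 -0.15316032  0.30083732] 0.05850759420248445 [0.61927422 0.22479094 0.32553908]
on [[277.0, 240.0]]
off [[267.0, 270.0]]
```

View pics/p4.png

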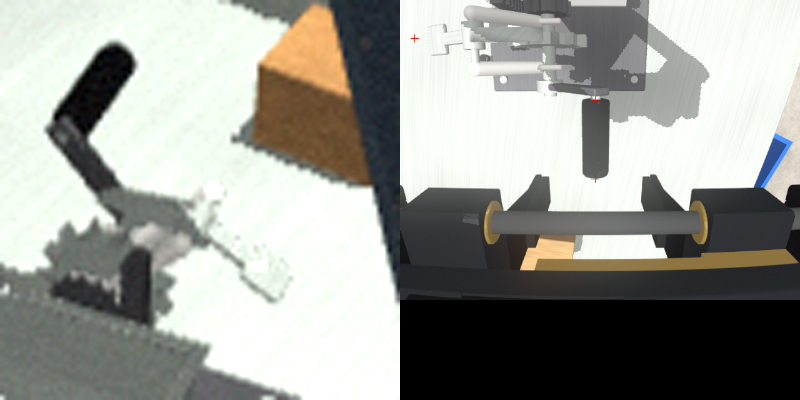

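Both views confirm it: the pawl is off (tail at (265,275), expected (267,270)) and the handle is centred between the fingers. I'll go down and grip it again.

carry_out(
  dr=[
    [0,0,0],
    [0,0,0],
    [0,0,0],
    [0,0,0],
    [0,0,0],
    [0,0,0],
    [0,0,0],
    [0,0,0],
    [0,0,0],
    [0,0,0],
    [0,0,0],
    [0,0,0],
    [0,0,0],
    [0,0,0],
    [0,0,0],
    [0,0,0],
    [0,0,0],
    [0,0,0],
  ],
  translation=[
    [0,0,-3],
    [0,0,-6],
    [0,0,-8.5],
    [0,0,-10.5],
    [0,0,-11.5],
    [0,0,-11.5],
    [0,0,-11.5],
    [0,0,-11.5],
    [0,0,-11.5],
    [0,0,-11.5],
    [0,0,-11.5],
    [0,0,-11.5],
    [0,0,-11.5],
    [0,0,-11.5],
    [0,0,-11.5],
    [0,0,-11.5],
    [0,0,-11.5],
    [0,0,-11.5],
  ],
  grip=[0.9,0.9,0.9,0.9,0.9,0,0,0,0,0,0,0,0,0,0,0,0,0],
  newtons=30,
)

```text
time: 10.98
position: [0.6548, -0.154, 0.1853]
tool_rot: [0.634, 0.774, -0.001, -0.001]
ft_force: [-6.2, -1.8, 3.7]
grip_width: 0.0273
```

```bash
cat >> h.py <<'E'
def row(th,th0):
    d=8.5*np.array([np.sin(.5+th)-np.sin(.5+th0),0,np.cos(.5+th)-np.cos(.5+th0)])
    return (lift2w([0,0,json.load(open("lift.json"))[2]],d)[0]).round(2).tolist()
E
python3 - <<'E'
from h import *
o=robot.get_obs();print(o["position"],o["grip_width"],o["ft_force"])
print([row(t,.2) for t in np.arange(.16,-.61,-.04)])
E
```

```text
[ 0.65477722 -0.1540384   0.18532064] 0.027315283993496312 [-6.17022796 -1.81809243  3.65009744]
[[-0.26, -0.05, 0.21], [-0.53, -0.11, 0.42], [-0.8, -0.16, 0.61], [-1.08, -0.22, 0.79], [-1.37, -0.28, 0.96], [-1.67, -0.34, 1.12], [-1.97, -0.4, 1.26], [-2.28, -0.47, 1.39], [-2.59, -0.53, 1.51], [-2.9, -0.6, 1.62], [-3.22, -0.66, 1.71], [-3.55, -0.73, 1.79], [-3.87, -0.8, 1.86], [-4.2, -0.86, 1.92], [-4.53, -0.93, 1.96], [-4.86, -1.0, 1.98], [-5.2, -1.07, 2.0], [-5.53, -1.14, 2.0], [-5.86, -1.2, 1.98], [-6.2, -1.27, 1.96]]
```

carry_out(
  dr=[
    [0,0,0],
    [0,0,0],
    [0,0,0],
    [0,0,0],
    [0,0,0],
    [0,0,0],
    [0,0,0],
    [0,0,0],
    [0,0,0],
    [0,0,0],
    [0,0,0],
    [0,0,0],
    [0,0,0],
    [0,0,0],
    [0,0,0],
    [0,0,0],
    [0,0,0],
    [0,0,0],
    [0,0,0],
    [0,0,0],
  ],
  translation=[
    [-0.26,-0.05,0.21],
    [-0.53,-0.11,0.42],
    [-0.8,-0.16,0.61],
    [-1.08,-0.22,0.79],
    [-1.37,-0.28,0.96],
    [-1.67,-0.34,1.12],
    [-1.97,-0.4,1.26],
    [-2.28,-0.47,1.39],
    [-2.59,-0.53,1.51],
    [-2.9,-0.6,1.62],
    [-3.22,-0.66,1.71],
    [-3.55,-0.73,1.79],
    [-3.87,-0.8,1.86],
    [-4.2,-0.86,1.92],
    [-4.53,-0.93,1.96],
    [-4.86,-1.0,1.98],
    [-5.2,-1.07,2.0],
    [-5.53,-1.14,2.0],
    [-5.86,-1.2,1.98],
    [-6.2,-1.27,1.96],
  ],
  grip=[0,0,0,0,0,0,0,0,0,0,0,0,0,0,0,0,0,0,0,0],
)

```text
time: 12.65
position: [0.5942, -0.1661, 0.2058]
tool_rot: [0.634, 0.774, 0.001, 0.001]
ft_force: [4.4, 3.7, -2.4]
grip_width: 0.0272
```

```bash
cat >> h.py <<'E'
def state():
    p=json.load(open("lift.json")); o=robot.get_obs(); F=o["ft_force"]
    u=lift2w([-0.,0,-p[2]],o["position"]-[p[0],p[1],0])[0]   # world->lift
    L=np.arctan2(u[0],u[2]+.019-.14); f=lift2w([0,0,-p[2]],F)[0]
    print("t",round(o["time"],2),"theta",round(L-.5,3),"r",round(np.hypot(u[0],u[2]+.019-.14),4),"y",round(u[1],4),
      "Ftan",round(f[0]*np.cos(L)-f[2]*np.sin(L),1),"Frad",round(f[0]*np.sin(L)+f[2]*np.cos(L),1),"grip",round(o["grip_width"],4))
E
python3 -c "
from h import *
state();print([row(t,-.6) for t in np.arange(-.63,-.87,-.03)])"
```

```text
t 12.65 theta -0.6 r 0.0852 y -0.1099 Ftan 4.8 Frad -2.8 grip 0.0272
[[-0.25, -0.05, -0.03], [-0.5, -0.1, -0.07], [-0.74, -0.15, -0.11], [-0.99, -0.2, -0.16], [-1.23, -0.25, -0.22], [-1.47, -0.3, -0.29], [-1.71, -0.35, -0.36], [-1.95, -0.4, -0.44]]
```

carry_out(
  dr=[
    [0,0,0],
    [0,0,0],
    [0,0,0],
    [0,0,0],
    [0,0,0],
    [0,0,0],
    [0,0,0],
    [0,0,0],
    [0,0,0],
  ],
  translation=[
    [-0.25,-0.05,-0.03],
    [-0.5,-0.1,-0.07],
    [-0.74,-0.15,-0.11],
    [-0.99,-0.2,-0.16],
    [-1.23,-0.25,-0.22],
    [-1.47,-0.3,-0.29],
    [-1.71,-0.35,-0.36],
    [-1.95,-0.4,-0.44],
    [-1.95,-0.4,-0.44],
  ],
  grip=[0,0,0,0,0,0,0,0,0],
)

```text
time: 13.4
position: [0.5742, -0.1701, 0.2017]
tool_rot: [0.634, 0.773, 0.001, 0.0]
ft_force: [2.5, 4.0, -0.1]
grip_width: 0.027
```

```bash
python3 -c "
from h import *
state()
for a in np.arange(-.84,-1.68,-.06): print(round(a,2),[row(a-d,a) for d in (.02,.04,.06)])"
```

```text
t 13.4 theta -0.843 r 0.0857 y -0.1098 Ftan 3.1 Frad -1.2 grip 0.027
-0.84 [[-0.16, -0.03, -0.06], [-0.31, -0.06, -0.12], [-0.47, -0.1, -0.18]]
-0.9 [[-0.15, -0.03, -0.07], [-0.3, -0.06, -0.14], [-0.45, -0.09, -0.21]]
-0.96 [[-0.15, -0.03, -0.08], [-0.3, -0.06, -0.16], [-0.44, -0.09, -0.24]]
-1.02 [[-0.14, -0.03, -0.09], [-0.29, -0.06, -0.17], [-0.43, -0.09, -0.27]]
-1.08 [[-0.14, -0.03, -0.09], [-0.27, -0.06, -0.19], [-0.41, -0.08, -0.29]]
-1.14 [[-0.13, -0.03, -0.1], [-0.26, -0.05, -0.21], [-0.39, -0.08, -0.32]]
-1.2 [[-0.13, -0.03, -0.11], [-0.25, -0.05, -0.22], [-0.37, -0.08, -0.34]]
-1.26 [[-0.12, -0.02, -0.12], [-0.24, -0.05, -0.24], [-0.35, -0.07, -0.36]]
-1.32 [[-0.11, -0.02, -0.13], [-0.22, -0.05, -0.25], [-0.33, -0.07, -0.38]]
-1.38 [[-0.1, -0.02, -0.13], [-0.21, -0.04, -0.27], [-0.31, -0.06, -0.4]]
-1.44 [[-0.1, -0.02, -0.14], [-0.19, -0.04, -0.28], [-0.28, -0.06, -0.42]]
-1.5 [[-0.09, -0.02, -0.14], [-0.17, -0.04, -0.29], [-0.26, -0.05, -0.44]]
-1.56 [[-0.08, -0.02, -0.15], [-0.16, -0.03, -0.3], [-0.23, -0.05, -0.45]]
-1.62 [[-0.07, -0.01, -0.15], [-0.14, -0.03, -0.31], [-0.2, -0.04, -0.47]]
```

carry_out(
  dr=[
    [0,0,0],
    [0,0,0],
    [0,0,0],
    [0,0,0],
  ],
  translation=[
    [-0.16,-0.03,-0.06],
    [-0.31,-0.06,-0.12],
    [-0.47,-0.1,-0.18],
    [-0.47,-0.1,-0.18],
  ],
  grip=[0,0,0,0],
)

```text
time: 13.73
position: [0.5695, -0.1711, 0.1999]
tool_rot: [0.634, 0.774, 0.0, 0.0]
ft_force: [1.2, 5.3, 3.0]
grip_width: 0.0269
```

carry_out(
  dr=[
    [0,0,0],
    [0,0,0],
    [0,0,0],
    [0,0,0],
  ],
  translation=[
    [-0.15,-0.03,-0.07],
    [-0.3,-0.06,-0.14],
    [-0.45,-0.09,-0.21],
    [-0.45,-0.09,-0.21],
  ],
  grip=[0,0,0,0],
)

```text
time: 14.07
position: [0.5648, -0.172, 0.1977]
tool_rot: [0.634, 0.774, 0.0, -0.0]
ft_force: [0.2, 5.0, 3.7]
grip_width: 0.0274
```

```bash
python3 -c "
from h import *
state()"
```

```text
t 14.07 theta -0.964 r 0.0858 y -0.1098 Ftan 2.7 Frad 2.8 grip 0.0274
```

carry_out(
  dr=[
    [0,0,0],
    [0,0,0],
    [0,0,0],
    [0,0,0],
  ],
  translation=[
    [-0.15,-0.03,-0.08],
    [-0.3,-0.06,-0.16],
    [-0.44,-0.09,-0.24],
    [-0.44,-0.09,-0.24],
  ],
  grip=[0,0,0,0],
)

```text
time: 14.4
position: [0.56, -0.173, 0.1952]
tool_rot: [0.634, 0.774, -0.0, -0.001]
ft_force: [-0.1, 4.7, 5.7]
grip_width: 0.0273
```

```bash
python3 -c "
from h import *
state()"
```

```text
t 14.4 theta -1.029 r 0.0859 y -0.1098 Ftan 3.6 Frad 4.5 grip 0.0273
```

carry_out(
  dr=[
    [0,0,0],
    [0,0,0],
    [0,0,0],
    [0,0,0],
  ],
  translation=[
    [-0.15,-0.03,-0.06],
    [-0.3,-0.06,-0.14],
    [-0.44,-0.09,-0.22],
    [-0.44,-0.09,-0.22],
  ],
  grip=[0,0,0,0],
)

```text
time: 14.73
position: [0.5557, -0.1738, 0.1926]
tool_rot: [0.634, 0.774, -0.0, -0.001]
ft_force: [0.7, 5.2, 4.2]
grip_width: 0.0273
```

```bash
python3 -c "
from h import *
state()"
```

```text
t 14.73 theta -1.088 r 0.0861 y -0.1097 Ftan 3.8 Frad 2.5 grip 0.0273
```

carry_out(
  dr=[
    [0,0,0],
    [0,0,0],
    [0,0,0],
    [0,0,0],
  ],
  translation=[
    [-0.14,-0.03,-0.09],
    [-0.27,-0.06,-0.18],
    [-0.41,-0.08,-0.27],
    [-0.41,-0.08,-0.27],
  ],
  grip=[0,0,0,0],
)

```text
time: 15.07
position: [0.5515, -0.1747, 0.1897]
tool_rot: [0.634, 0.774, -0.0, -0.001]
ft_force: [0.3, 3.9, 4.5]
grip_width: 0.0271
```

```bash
python3 -c "
from h import *
state()"
```

```text
t 15.07 theta -1.148 r 0.0862 y -0.1097 Ftan 3.6 Frad 2.9 grip 0.0271
```

carry_out(
  dr=[
    [0,0,0],
    [0,0,0],
    [0,0,0],
    [0,0,0],
  ],
  translation=[
    [-0.13,-0.03,-0.1],
    [-0.26,-0.05,-0.2],
    [-0.4,-0.08,-0.31],
    [-0.4,-0.08,-0.31],
  ],
  grip=[0,0,0,0],
)

```text
time: 15.4
position: [0.5473, -0.1755, 0.1864]
tool_rot: [0.634, 0.774, -0.0, -0.001]
ft_force: [-1.7, 6.1, 3.7]
grip_width: 0.0272
```

```bash
python3 -c "
from h import *
state()"
```

```text
t 15.4 theta -1.211 r 0.0863 y -0.1097 Ftan 2.1 Frad 3.1 grip 0.0272
```

carry_out(
  dr=[
    [0,0,0],
    [0,0,0],
    [0,0,0],
    [0,0,0],
  ],
  translation=[
    [-0.12,-0.03,-0.11],
    [-0.24,-0.06,-0.22],
    [-0.36,-0.08,-0.33],
    [-0.36,-0.08,-0.33],
  ],
  grip=[0,0,0,0],
)

```text
time: 15.73
position: [0.5435, -0.1763, 0.183]
tool_rot: [0.634, 0.774, -0.0, -0.001]
ft_force: [-1.4, 4.6, 5.6]
grip_width: 0.0274
```

```bash
python3 -c "
from h import *
state()"
```

```text
t 15.73 theta -1.271 r 0.0864 y -0.1097 Ftan 3.6 Frad 4.3 grip 0.0274
```

carry_out(
  dr=[
    [0,0,0],
    [0,0,0],
    [0,0,0],
    [0,0,0],
  ],
  translation=[
    [-0.13,-0.03,-0.1],
    [-0.26,-0.05,-0.22],
    [-0.38,-0.08,-0.33],
    [-0.38,-0.08,-0.33],
  ],
  grip=[0,0,0,0],
)

```text
time: 16.07
position: [0.5399, -0.177, 0.1795]
tool_rot: [0.634, 0.774, -0.0, -0.001]
ft_force: [-0.9, 4.8, 3.2]
grip_width: 0.0272
```

```bash
python3 -c "
from h import *
state()"
```

```text
t 16.07 theta -1.329 r 0.0865 y -0.1096 Ftan 2.4 Frad 2.1 grip 0.0272
```

carry_out(
  dr=[
    [0,0,0],
    [0,0,0],
    [0,0,0],
    [0,0,0],
  ],
  translation=[
    [-0.11,-0.02,-0.12],
    [-0.22,-0.05,-0.24],
    [-0.33,-0.07,-0.36],
    [-0.33,-0.07,-0.36],
  ],
  grip=[0,0,0,0],
)

```text
time: 16.4
position: [0.5366, -0.1776, 0.1758]
tool_rot: [0.634, 0.774, -0.0, -0.001]
ft_force: [-0.4, 5.1, 3.0]
grip_width: 0.0273
```

```bash
python3 -c "
from h import *
state()"
```

```text
t 16.4 theta -1.386 r 0.0866 y -0.1096 Ftan 2.7 Frad 1.4 grip 0.0273
```

carry_out(
  dr=[
    [0,0,0],
    [0,0,0],
    [0,0,0],
    [0,0,0],
  ],
  translation=[
    [-0.1,-0.02,-0.13],
    [-0.2,-0.04,-0.26],
    [-0.31,-0.06,-0.4],
    [-0.31,-0.06,-0.4],
  ],
  grip=[0,0,0,0],
)

```text
time: 16.73
position: [0.5334, -0.1782, 0.1717]
tool_rot: [0.634, 0.774, -0.0, -0.001]
ft_force: [0.5, 4.8, 2.6]
grip_width: 0.0275
```

```bash
python3 -c "
from h import *
state()"
```

```text
t 16.73 theta -1.447 r 0.0867 y -0.1095 Ftan 2.9 Frad 0.3 grip 0.0275
```

carry_out(
  dr=[
    [0,0,0],
    [0,0,0],
    [0,0,0],
    [0,0,0],
  ],
  translation=[
    [-0.09,-0.02,-0.14],
    [-0.18,-0.03,-0.28],
    [-0.27,-0.05,-0.42],
    [-0.27,-0.05,-0.42],
  ],
  grip=[0,0,0,0],
)

```text
time: 17.07
position: [0.5305, -0.1788, 0.1675]
tool_rot: [0.634, 0.774, -0.0, -0.001]
ft_force: [0.0, 4.3, 3.0]
grip_width: 0.0273
```

```bash
python3 -c "
from h import *
state()"
```

```text
t 17.07 theta -1.506 r 0.0868 y -0.1095 Ftan 3.0 Frad 0.8 grip 0.0273
```

carry_out(
  dr=[
    [0,0,0],
    [0,0,0],
    [0,0,0],
    [0,0,0],
  ],
  translation=[
    [-0.08,-0.02,-0.14],
    [-0.17,-0.03,-0.29],
    [-0.25,-0.05,-0.44],
    [-0.25,-0.05,-0.44],
  ],
  grip=[0,0,0,0],
)

```text
time: 17.4
position: [0.5279, -0.1793, 0.1631]
tool_rot: [0.634, 0.774, -0.001, -0.001]
ft_force: [-2.6, 4.2, 1.9]
grip_width: 0.027
```

```bash
python3 -c "
from h import *
state()
c=robot.camera('scene')['color'][190:360,235:405]
cv2.imwrite('pics/c5.png',cv2.convertScaleAbs(cv2.resize(c,None,fx=3.5,fy=3.5,interpolation=cv2.INTER_CUBIC),alpha=1.5))"
```

```text
t 17.4 theta -1.565 r 0.0869 y -0.1095 Ftan 0.9 Frad 2.4 grip 0.027
```

View pics/c5.png

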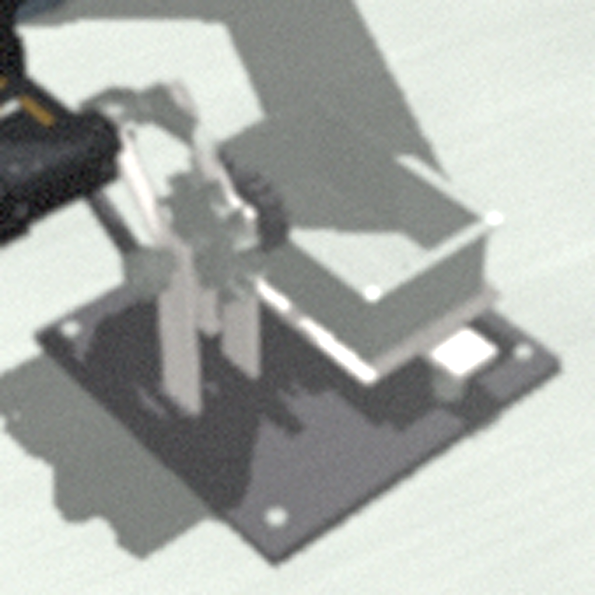

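The pan has come down about 46 crop px. The ear at (462,352) is now nearly on the sleeve, so I'll use smaller steps.

carry_out(
  dr=[
    [0,0,0],
    [0,0,0],
    [0,0,0],
    [0,0,0],
  ],
  translation=[
    [-0.07,-0.01,-0.14],
    [-0.15,-0.03,-0.29],
    [-0.15,-0.03,-0.29],
    [-0.15,-0.03,-0.29],
  ],
  grip=[0,0,0,0],
)

```text
time: 17.78
position: [0.5264, -0.1796, 0.1601]
tool_rot: [0.634, 0.774, -0.001, -0.002]
ft_force: [-2.6, 5.1, 3.1]
grip_width: 0.0274
```

```bash
python3 -c "
from h import *
state()"
```

```text
t 17.78 theta -1.604 r 0.0869 y -0.1095 Ftan 2.1 Frad 2.7 grip 0.0274
```

carry_out(
  dr=[
    [0,0,0],
    [0,0,0],
    [0,0,0],
    [0,0,0],
  ],
  translation=[
    [-0.07,-0.01,-0.15],
    [-0.14,-0.03,-0.3],
    [-0.14,-0.03,-0.3],
    [-0.14,-0.03,-0.3],
  ],
  grip=[0,0,0,0],
)

```text
time: 18.12
position: [0.5251, -0.1799, 0.1574]
tool_rot: [0.634, 0.774, -0.001, -0.001]
ft_force: [-2.9, 4.6, 4.2]
grip_width: 0.0271
```

```bash
python3 -c "
from h import *
state()"
```

```text
t 18.12 theta -1.638 r 0.0869 y -0.1095 Ftan 3.0 Frad 3.5 grip 0.0271
```

carry_out(
  dr=[
    [0,0,0],
    [0,0,0],
    [0,0,0],
    [0,0,0],
  ],
  translation=[
    [-0.07,-0.01,-0.15],
    [-0.14,-0.03,-0.3],
    [-0.14,-0.03,-0.3],
    [-0.14,-0.03,-0.3],
  ],
  grip=[0,0,0,0],
)

```text
time: 18.45
position: [0.5241, -0.1801, 0.1551]
tool_rot: [0.634, 0.774, -0.0, -0.001]
ft_force: [-2.3, 6.7, 8.3]
grip_width: 0.0274
```

```bash
python3 -c "
from h import *
state()"
```

```text
t 18.45 theta -1.667 r 0.0869 y -0.1095 Ftan 7.3 Frad 4.1 grip 0.0274
```

carry_out(
  dr=[
    [0,0,0],
    [0,0,0],
    [0,0,0],
    [0,0,0],
  ],
  translation=[
    [-0.03,-0.01,-0.08],
    [-0.06,-0.01,-0.16],
    [-0.06,-0.01,-0.16],
    [-0.06,-0.01,-0.16],
  ],
  grip=[0,0,0,0],
)

```text
time: 18.78
position: [0.5237, -0.1802, 0.1541]
tool_rot: [0.634, 0.774, -0.0, -0.001]
ft_force: [-3.8, 6.5, 11.6]
grip_width: 0.0274
```

```bash
python3 -c "
from h import *
state()"
```

```text
t 18.78 theta -1.68 r 0.0869 y -0.1096 Ftan 9.8 Frad 6.6 grip 0.0274
```

Contact feels right: 9.8 N at the handle, with a stiffness of about 2 N/mm, as expected for the stop. I'll release and lift away.

carry_out(
  dr=[
    [0,0,0],
    [0,0,0],
    [0,0,0],
    [0,0,0],
    [0,0,0],
    [0,0,0],
    [0,0,0],
    [0,0,0],
    [0,0,0],
    [0,0,0],
    [0,0,0],
    [0,0,0],
  ],
  translation=[
    [0,0,0],
    [0,0,0],
    [0,0,0],
    [0,0,0],
    [0,0,0],
    [0,0,1.5],
    [0,0,4],
    [0,0,7],
    [0,0,10],
    [0,0,13],
    [0,0,15],
    [0,0,15],
  ],
  grip=[0.8,0.8,0.8,0.8,0.8,0.8,0.8,0.8,0.8,0.8,0.8,0.8],
)

```text
time: 19.78
position: [0.5268, -0.1825, 0.3079]
tool_rot: [0.634, 0.774, 0.001, 0.005]
ft_force: [0.8, -1.0, 0.5]
grip_width: 0.0696
```

Run:
```python
from h import *
state()
p=json.load(open("lift.json"))
b=robot.camera("side");k=(b["camera_matrix"],b["dist_coeffs"],b["T"])
for t in (-1.5,-1.6,-1.68): print(t,((proj(k,lift2w(p,[[.085*np.sin(.5+t),-.14,.14+.085*np.cos(.5+t)]]))-[320,165])*400/90).round().tolist())
f=lambda i:cv2.convertScaleAbs(cv2.resize(i,(400,400),interpolation=cv2.INTER_CUBIC),alpha=1.5)
cv2.imwrite("pics/p6.png",np.hstack([f(b["color"][165:255,320:410]),f(robot.camera("scene")["color"][200:340,240:380])]))
```

```text
t 19.78 theta -0.894 r 0.2025 y -0.1125 Ftan 0.8 Frad 0.2 grip 0.0696
-1.5 [[290.0, 126.0]]
-1.6 [[295.0, 136.0]]
-1.68 [[299.0, 145.0]]
```

View pics/p6.png

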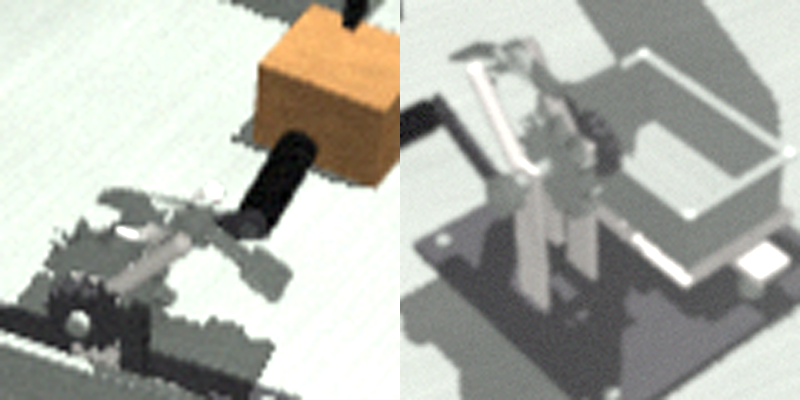

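The handle's outer end at about (300,145) matches drum ≈ -1.68, the pawl is off with its tail at (268,272), and the ear sits on the sleeve. The arm is clear.

```bash
python3 -c "
from rig import robot
print(robot.hand_in())"
```

```text
the job is handed in; nothing more can be done
None
```

The pan is down and resting on the stop, the pawl is off, and I handed the job in at about 20 s of the 67 s allowed. The hand-in gives no verdict, so the result rests on my own checks.

- **Winding up:** I wound the crank to about 0.2 rad. The tool path and the camera shift agreed.
- **Pawl:** I pressed the tail down about 20 mm. The force read no more than about 2 N at the stops between press steps, then fell to zero when it snapped off.
- **Letting down:** I turned the crank back at about 0.6 rad/s at most. Near the stop I went in small steps, feeling 2–4 N of drag.
- **Landing:** At about -1.65 rad the crank stiffened by roughly 2 N/mm, as expected for the rubber pad. I stopped at 9.8 N, which I estimate at about 23 N on the stop.
- **Last checks:** After release, the side picture put the handle at about -1.68 rad with no spring-back, and the pawl's tail at its off position. The pan was down on the stop and the gripper open, about 15 cm above the handle.
- **Not confirmed:** I did not measure the stop force or the bystanders' positions directly. I only kept the hand well clear of them.
- **Small disagreement:** Towards the end the tool's circle came out 1–2 mm wider than the nominal 85 mm. That added up to 6.6 N of sideways load on the handle.

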